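Take the red-handled drill rack off its screw

ROBOT

A 6-joint arm with a two-finger parallel gripper is mounted at the origin on the work surface. World frame = base frame: x ahead of the robot, y to its left, z up, the work surface at z = 0. Lengths are in m, angles in rad, forces in N, time in s.
With the tool pointing down it reaches from about 0.25 to 0.775 m from the base axis. Payload 4 kg.
Tool frame: the origin (TCP) lies midway between the tips of the shut fingers; the grasp point (between the pads) lies 19 mm behind it (robot.tcp_to_grasp is the z of the grasp point in the tool frame, in m); z points along the fingers, y is the line along which they close (so a half turn about z gives the same grasp; the last joint's range is limited). The gripper opens to 94 mm and grips with 3 to 60 N. Pads are 16 mm wide; open, the fingers measure 119 mm over their backs; the gripper's body (75 mm by 177 mm) begins 78 mm behind the grasp point.
Start: joints at [1.23, 0.087, 1.371, -0, 1.684, -0.103], TCP at [0.13, 0.535, 0.206] pointing down, gripper open.
Joint ranges: [-3.1, 3.1], [-0.76, 2.03], [0.27, 2.55], [-1.08, 4.22], [0.17, 2.65], [-2.57, 2.57]. Speed limits (rad/s): [2.79, 2.79, 3.14, 3.14, 3.14, 3.14].

INTERFACE

Orientations are given as [roll, pitch, yaw] about the fixed x, y, z axes, in that order (R = Rz(yaw) Ry(pitch) Rx(roll)).
In Python, from bench import robot gives the robot as it stands. The module is installed in compiled form; this text tells all that it offers.
- The arm moves only by the tool move_arm, never from a script. Its argument "motion" is one flat list of numbers, 7 for each row, row after row: the turn, a rotation vector about the tool's x, y, z in units of 45 degrees (1.0 is 45 degrees), then the shift along the tool's x, y, z in units of 100 mm (1.0 is 100 mm), then the opening, from 0 (shut) to 1 (fully open). A call has 1 to 12 rows; each row shifts and turns the commanded pose from where the row before left it, along the tool's axes as they then stand; what a row does not reach is not made up. A row lasts 1/12 s, in which the tool goes at most 41.7 mm and 7.16 degrees, less where a joint would pass 70% of its speed; a pose out of reach is approached as far as the arm can. A call with a number of a shift or a turn outside -1 to 1 is refused whole. A call with a gripper value outside its range is refused whole. The fingers move at their own pace and stop on an object; the grip force is fixed at half the most. Time passes only in rows, so rows that do not move let the fingers close. It gives the time, the measured TCP pose, the force, the opening and the grip force at its end, in the units of the state.
- robot.get_obs(): the state, without advancing time (a new reading comes with each control period).
- robot.snapshot(name): name is "scene" or "side" or "wrist"; returns the picture (400x640x3 uint8, red, green, blue); there is no depth.
- robot.get_calibration(name): a dict with "fx", "fy", "cx", "cy" (pixels), "k1" (the pictures are not rectified: a ray, as slopes to the right and down, at radius r is drawn at 1 + k1 r^2 times it, then the intrinsics apply), "R" (3x3) and "t" (3): a world point X has camera coordinates R X + t. Camera axes: x right, y down, z forward; pixel columns grow to the right and rows downward; lengths in m; the calibration is good to about 2 mm. A picture is of the moment at which its call begins: read the wrist's pose just before it. get_calibration takes no time and is no camera call; for the wrist camera it gives the pose at the moment of the call.
- robot.close_job(): hands the job in; it is judged then, once.
The state is a dict: "time": time; "joint_positions": joint angles; "qvel": joint speeds; "joint_torque": joint torques, N m; "tool_pos": TCP position; "ee_rot": TCP orientation; "wrist_force": force on the tool from outside, world axes, zero at the start; "wrist_torque": the same for the moment, N m; "width": finger opening in m; "finger_force": force on a finger pad.
Only numpy, scipy, OpenCV 4.12 (cv2) and the standard library are available. Lean on these libraries where they do the work, as an engineer would, in place of code of your own. Each camera call takes 0.05 s, during which the arm holds its last target. There are 200 camera calls.

TASK

Take the drill-bit rack with the red handle off its screw on the dark wooden hanging board: lift it until the wide part of its keyhole comes over the screw head, pull it off away from the board, and stand it gently upright in the middle of the green bench mat. Leave the blue-handled and yellow-handled racks hanging where they are.

Things in the scene. Friction and masses are not known exactly. Their poses are not given: they have to be found in the camera images.
- rack_red: Wooden drill rack, red handle, 0.3 kg, hung on an upright board. Origin: middle of its underside, 50 mm above the bench. +x: straight out of the board (pull this way, away from the robot), y along it, z up. Base 84 (x) by 90 (y) by 22 mm. Handle: upright fin, x -12 to 28, y -10 to 10, top at z 150; pinch it across y from above, fingertips to about z 110 (bits beside it reach z 72).
- rack_blue: Same rack with blue handle, brass bits; leave it. Keyhole of each rack, in its 6 mm back plate (90 wide, rear at x -42, top z 150): 13 mm slot, closed upper end at z 138, opening at z 104 into a 40 mm square hole below (z 64 to 104). Screw of each: axis at z 134 of the hung rack, 8 mm shank, 20 mm head 9 to 13 mm out from the board. So lift 40 to 60 mm, best 50.
- rack_yellow: Same rack with yellow handle, green and black bits; leave it. The racks hang in any order 150 mm apart (y) on one fixed dark wood board 460 wide, 215 high, 18 thick, whose face is at x -42 of each rack, with 0 to 3 mm play. Pulled 15 mm along +x at the right height, a rack is off its screw head; 100 mm clears the neighbours.
- mat: Green flat mat fixed on the bench beyond the board (farther from the robot), 200 mm (x) by 220 mm (y), 4 mm thick. Origin: centre of its underside, on the bench; z up.
Things that resemble listed ones, but are neither listed nor needed, are in the scene too. Leave any pink or purple look-alike of the rack_red alone.

How it is judged:
By the outcome, as a careful person would: the job done as asked, in the order asked, and still so for the second after the job is handed in, with the robot touching nothing.
It also fails if it takes over 38 s, if anything falls off the work surface, if the arm or the gripper's body presses on something with over 40 N, if the wrist force passes 120 N, or if a joint passes its speed limit or range.

## Working session

There is one attempt and no reset: what is moved stays moved. The work goes in short steps, Python scripts to look and compute and a tool call to move; the robot and the scene stay as the last step left them, time stands still between calls to the robot, and variables do not carry over. Pictures are saved under pics/ and viewed, at most 10 in all, crops included, and the job is handed in when it is done.

Besides the shell and the picture viewer there is one more tool, called after "Request:" by a JSON object that holds its "method" and its "body". move_arm: Moves the arm, as the interface text tells. Shifts and turns lie within -1 to 1; 1 stands for 100 mm of shift or 45 degrees of turn. Its arguments: {"type":"object","properties":{"motion":{"type":"array","items":{"type":"number"}}},"required":["motion"]}

```bash
mkdir -p pics; python3 - <<'E'
from bench import robot
import cv2,numpy as np
for n in ("scene","side"):
    cv2.imwrite(f"pics/{n}0.png",robot.snapshot(n)[:,:,::-1])
    c=robot.get_calibration(n);print(n,{k:np.round(v,3).tolist() for k,v in c.items()})
o=robot.get_obs();print({k:np.round(v,3).tolist() for k,v in o.items()},robot.tcp_to_grasp)
E
```

```text
scene {'fx': 427.869, 'fy': 427.869, 'cx': 324.548, 'cy': 193.876, 'k1': -0.059, 'R': [[-0.407, 0.913, -0.001], [0.701, 0.312, -0.641], [-0.586, -0.262, -0.767]], 't': [0.095, -0.348, 1.501]}
side {'fx': 400.472, 'fy': 400.472, 'cx': 324.296, 'cy': 196.563, 'k1': 0.03, 'R': [[0.917, -0.399, 0.009], [-0.261, -0.617, -0.742], [0.302, 0.678, -0.67]], 't': [-0.435, 0.286, 0.847]}
{'time': 0.1, 'joint_positions': [1.23, 0.088, 1.372, -0.0, 1.684, -0.103], 'qvel': [0.001, -0.001, -0.004, -0.0, 0.002, 0.0], 'joint_torque': [0.001, -34.125, -30.33, 0.072, 0.03, -0.0], 'tool_pos': [0.129, 0.534, 0.204], 'ee_rot': [-3.14, -0.0, 2.904], 'wrist_force': [-0.159, 0.128, 0.382], 'wrist_torque': [0.021, -0.014, 0.014], 'finger_force': 0.0, 'width': 0.094} -0.0188
```

View pics/scene0.png

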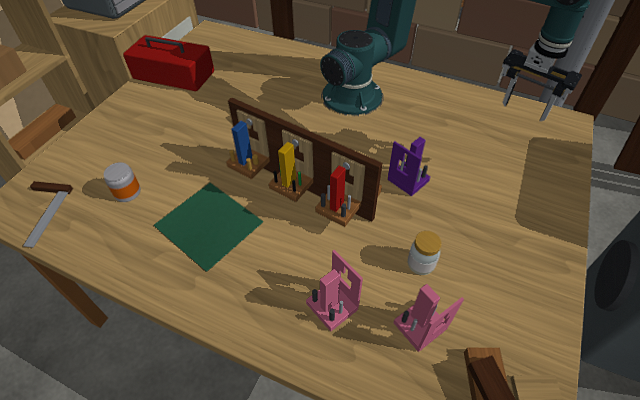

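View pics/side0.png

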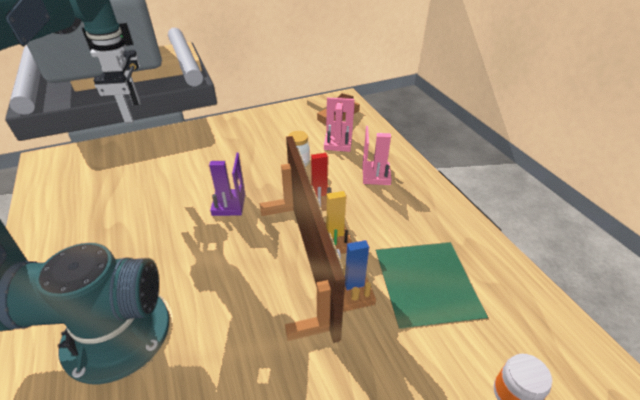

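```bash
cat > h.py <<'E'
import cv2,numpy as np
from bench import robot
def proj(P,c):
    q=np.asarray(P)@np.array(c["R"]).T+c["t"]; s=q[:,:2]/q[:,2:]
    s=s*(1+c["k1"]*(s**2).sum(1,keepdims=True))
    return s*[c["fx"],c["fy"]]+[c["cx"],c["cy"]]
def back(uv,z,c):
    s0=(np.atleast_2d(uv)-[c["cx"],c["cy"]])/[c["fx"],c["fy"]]; s=s0.copy()
    for _ in range(20): s=s0/(1+c["k1"]*(s**2).sum(1,keepdims=True))
    R=np.array(c["R"]);o=-R.T@c["t"];d=np.c_[s,np.ones(len(s))]@R
    return o+d*((z-o[2])/d[:,2:])
def box(x,y,z):
    return np.array([[a,b,c] for a in x for b in y for c in z])
def place(P,x,y,yaw,z0=0):
    c,s=np.cos(yaw),np.sin(yaw)
    return P@np.array([[c,s,0],[-s,c,0],[0,0,1]])+[x,y,z0]
E
python3 - <<'E'
from h import *
from scipy.optimize import least_squares,minimize
im={n:cv2.imread(f"pics/{n}0.png") for n in("scene","side")}
C={n:robot.get_calibration(n) for n in im}
H={n:cv2.cvtColor(v,cv2.COLOR_BGR2HSV) for n,v in im.items()}
# mat
def big(m):
    k,l,s,_=cv2.connectedComponentsWithStats(m.astype(np.uint8));i=1+np.argmax(s[1:,4]);return l==i
for n in im:
    h=H[n];m=big((h[...,0]>60)&(h[...,0]<85)&(h[...,1]>90))
    c=cv2.findContours(m.astype(np.uint8),0,1)[0][0]
    xy=back(c[:,0].astype(float),.004,C[n])[:,:2]
    r=cv2.minAreaRect((xy*1000).astype(np.float32));print("mat",n,r)
# handles: silhouette fit
roi={"scene":(210,400,90,230),"side":(280,390,130,320)}
from scipy.ndimage import gaussian_filter
def mask(n,name):
    h,s,v=[H[n][...,i].astype(int) for i in range(3)]
    m={"red":((h<6)|(h>174))&(s>190),"yellow":(h>18)&(h<30)&(s>170),"blue":(h>100)&(h<125)&(s>120)}[name]&(v>50)
    a,b,c,d=roi[n];z=np.zeros_like(m);z[c:d,a:b]=m[c:d,a:b];return big(z)
fin=box((-.012,.028),(-.01,.01),(.022,.15))
K=8
def cost(p,M):
    e=0
    for n in M:
        q=proj(place(fin,p[0],p[1],p[2],.05),C[n]);hull=cv2.convexHull(q.astype(np.float32))
        r=np.zeros((400,640),np.uint8);cv2.fillConvexPoly(r,np.round(hull*16).astype(np.int32),255,cv2.LINE_AA,4)
        e+=np.abs(gaussian_filter(r/255.,1)-M[n]).sum()
    return e
for name in("red","yellow","blue"):
    M0={n:mask(n,name) for n in im}
    ys,xs=np.nonzero(M0["scene"]);i=ys.argmin();g=back([xs.mean(),ys.min()+2],.2,C["scene"])[0]
    M={n:gaussian_filter(v.astype(float),1) for n,v in M0.items()}
    best=min((minimize(cost,[g[0],g[1],y],args=(M,),method="Nelder-Mead",options=dict(initial_simplex=[[g[0],g[1],y],[g[0]+.03,g[1],y],[g[0],g[1]+.03,y],[g[0],g[1],y+.3]])) for y in(-.6,-.3,0,.3,.6)),key=lambda r:r.fun)
    print(name,best.x,best.fun,[int(v.sum()) for v in M0.values()])
a=cv2.resize(im["scene"][100:240,210:400],None,fx=4,fy=4,interpolation=cv2.INTER_CUBIC);cv2.imwrite("pics/crop.png",a)
E
```

```text
mat scene ((676.2681884765625, -144.36172485351562), (218.7399444580078, 198.27528381347656), 74.4996566772461)
mat side ((677.085205078125, -135.28909301757812), (186.63694763183594, 193.60279846191406), 74.20709228515625)
red [0.52433013 0.15938658 0.79131705] 519.2206090824402 [579, 302]
yellow [0.50682896 0.01175024 1.05338813] 641.4860608767966 [612, 226]
blue [ 0.48411994 -0.13557163  1.08750439] 677.756885740175 [551, 432]
```

View pics/crop.png

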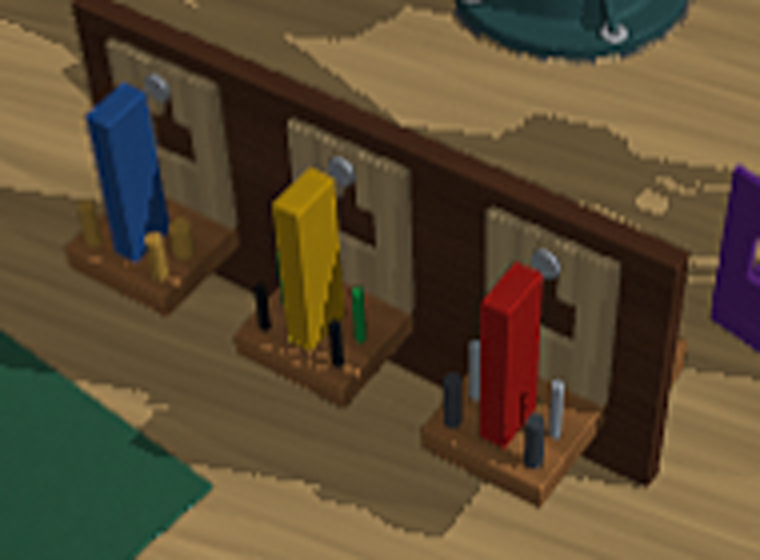

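```bash
cat > fit.py <<'E'
from h import *
from scipy.optimize import minimize
from scipy.ndimage import gaussian_filter
im={n:cv2.imread(f"pics/{n}0.png") for n in("scene","side")}
C={n:robot.get_calibration(n) for n in im}
roi={"scene":(210,400,90,230),"side":(280,390,130,320)}
def big(m):
    k,l,s,_=cv2.connectedComponentsWithStats(m.astype(np.uint8));i=1+np.argmax(s[1:,4]);return l==i
def mask(n,name):
    b,g,r=[im[n][...,i].astype(int) for i in range(3)]
    m={"red":(r>2.5*g)&(r>2.5*b)&(r>70),"yellow":(r>4*b)&(g>2.7*b)&(r>60),"blue":(b>1.5*r)&(b>1.2*g)&(b>50)}[name]
    a,b,c,d=roi[n];z=np.zeros_like(m);z[c:d,a:b]=m[c:d,a:b];return big(z)
fin=box((-.012,.028),(-.01,.01),(.05,.15))
def sil(P,n):
    r=np.zeros((400,640),np.uint8);cv2.fillConvexPoly(r,np.round(cv2.convexHull(proj(P,C[n]).astype(np.float32))*16).astype(np.int32),255,cv2.LINE_AA,4);return r/255.
M={(n,k):gaussian_filter(mask(n,c).astype(float),1) for n in im for k,c in zip((-1,0,1),("blue","yellow","red"))}
def fins(p,k): 
    return place(fin+[0,.15*k,0],p[0],p[1],p[2],.05)
def cost(p,ns):
    e=0
    for n in ns:
        for k in(-1,0,1):
            P=fins(p,k); d=gaussian_filter(sil(P,n),1)-M[n,k]
            lim=proj(P[::2],C[n])[:,1].min()-3  # compare above fin z .1 only
            e+=np.abs(d[:int(lim)]).sum()
    return e
x0=[.507,.012,-.135]
for ns in(("scene",),("side",),("scene","side")):
    r=minimize(cost,x0,args=(ns,),method="Nelder-Mead",options=dict(initial_simplex=np.array(x0)+[[0,0,0],[.01,0,0],[0,.01,0],[0,0,.1]]))
    print(ns,r.x,r.fun, "red",place(np.array([[0,.15,0]]),*r.x))
for n in im:
    o=cv2.resize(im[n],None,fx=4,fy=4)
    for k in(-1,0,1):
        for P,col in((fins(r.x,k),(0,255,0)),(place(box((-.042,-.036),(-.045+.15*k,.045+.15*k),(0,.15)),*r.x,.05),(255,255,0)),(place(box((-.042,.042),(-.045+.15*k,.045+.15*k),(0,.022)),*r.x,.05),(255,0,255))):
            q=proj(P,C[n])*4+2
            for i in range(8):
                for j in(1,2,4):
                    if not i&j: cv2.line(o,q[i].astype(int).tolist(),q[i|j].astype(int).tolist(),col,1)
    a,b,c,d=[v*4 for v in roi[n]];cv2.imwrite(f"pics/ov_{n}.png",o[c:d,a:b])
a=cv2.imread("pics/ov_scene.png");b=cv2.imread("pics/ov_side.png")
b=cv2.resize(b,None,fx=560/760,fy=560/760);a=cv2.resize(a,(475*760//760,350));
o=np.zeros((560,800,3),np.uint8);o[:350,:475]=a;o[:560,476:800]=b[:560,:324];cv2.imwrite("pics/ov.png",o)
E
python3 fit.py
```

```text
('scene',) [ 0.50524678  0.02107586 -0.15300228] 134.7755445103436 red [[0.52810768 0.16932356 0.        ]]
('side',) [ 0.49719044  0.01290485 -0.15100158] 781.4329851261036 red [[0.5197547  0.16119798 0.        ]]
('scene', 'side') [ 0.50241573  0.01844382 -0.15446217] 996.4460880616149 red [[0.52549304 0.16665798 0.        ]]
```

View pics/ov.png

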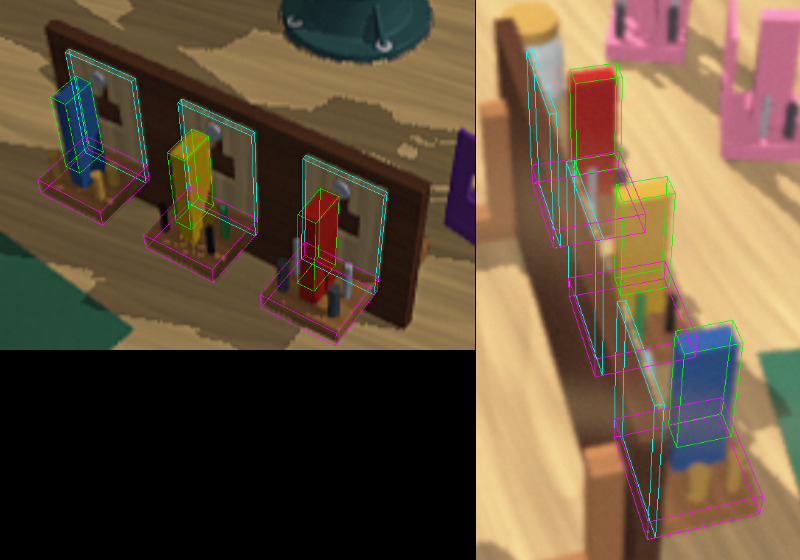

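```bash
cat >> fit.py <<'E'
print("z free")
_f=fins
def fins(p,k): return _f(p,k)+[0,0,p[3]]
for x0 in([.503,.018,-.152,-.005],[.503,.018,-.152,.005]):
    r=minimize(cost,x0,args=(("scene","side"),),method="Nelder-Mead",options=dict(maxiter=500,initial_simplex=np.array(x0)+np.vstack([np.zeros(4),np.diag([.01,.01,.1,.01])])))
    print(r.x,r.fun,cost(r.x,("scene",)),"red",place(np.array([[0,.15,0]]),*r.x[:3]))
E
python3 fit.py|sed -n '/z free/,$p'
python3 - <<'E'
from h import *
# mat-yaw candidates, jar/pink neighbours not needed
im=cv2.imread("pics/scene0.png");h=cv2.cvtColor(im,cv2.COLOR_BGR2HSV)
m=((h[...,0]>60)&(h[...,0]<85)&(h[...,1]>90)).astype(np.uint8);m[:,:150]=0;m[:,270:]=0
c=max(cv2.findContours(m,0,1)[0],key=cv2.contourArea)
q=cv2.approxPolyDP(c,6,True)[:,0].astype(float);print(q,back(q,.004,robot.get_calibration("scene")).round(4))
E
```

```text
z free
[ 0.50054485  0.01863843 -0.15203545 -0.00628421] 875.027424181449 137.03813748945606 red [[0.52326242 0.16690816 0.        ]]
[ 0.50074139  0.01773885 -0.1374218  -0.0062529 ] 880.7078190338743 135.53918280348603 red [[0.52128985 0.16632473 0.        ]]
[[210. 183.]
 [154. 225.]
 [205. 270.]
 [262. 221.]] [[ 0.5534 -0.2196  0.004 ]
 [ 0.7413 -0.2739  0.004 ]
 [ 0.7996 -0.0702  0.004 ]
 [ 0.6109 -0.0149  0.004 ]]
```

The red rack on the board is at scene (338,190). The look-alikes are pink at (335,290) and (428,318), and purple at (410,165). Only the one with the red handle and wooden base hanging on the dark board fits, and the crop confirms it. Next I move over it.

Request:
{"method": "move_arm", "body": {"motion": [0, 0, 0, 0, 0, -0.3, 1, 0, 0, 0, 0, 0, -0.3, 1, 0, 0, 0, 0, 0, -0.3, 1, 0, 0, 0, 0, 0, -0.3, 1, 0, 0, 0, -0.3, -0.165, 0, 1, 0, 0, 0, -0.3, -0.165, 0, 1, 0, 0, 0, -0.3, -0.165, 0, 1, 0, 0, 0, -0.3, -0.165, 0, 1, 0, 0, 0, -0.3, -0.165, 0, 1, 0, 0, 0, -0.3, -0.165, 0, 1, 0, 0, 0, -0.3, -0.165, 0, 1, 0, 0, 0, -0.3, -0.165, 0, 1]}}

```text
time: 1.1
tool_pos: [0.3325, 0.3483, 0.325]
ee_rot: [-3.141, -0.0, 2.904]
wrist_force: [0.1, -0.1, 0.6]
width: 0.0941
finger_force: 0.0
```

Request:
{"method": "move_arm", "body": {"motion": [0, 0, 0, -0.3, -0.165, 0, 1, 0, 0, 0, -0.3, -0.165, 0, 1, 0, 0, 0, -0.3, -0.165, 0, 1, 0, 0, 0, -0.3, -0.165, 0, 1, 0, 0, 0, -0.3, -0.165, 0, 1, 0, 0, 0, -0.3, -0.165, 0, 1, 0, 0, 0, -0.3, -0.165, 0, 1, 0, 0, 0, -0.27, -0.165, 0, 1, 0, 0, -0.11, 0, 0, 0, 1, 0, 0, 0, 0, 0, 0, 1, 0, 0, 0, 0, 0, 0, 1, 0, 0, 0, 0, 0, 0, 1]}}

```text
time: 2.1
tool_pos: [0.5305, 0.1661, 0.3255]
ee_rot: [3.141, -0.0, 2.989]
wrist_force: [0.9, -0.1, -0.1]
width: 0.0935
finger_force: 0.0
```

```bash
python3 - <<'E'
from h import *
o=robot.get_obs();c=robot.get_calibration("wrist");im=robot.snapshot("wrist")[:,:,::-1]
cv2.imwrite("pics/w1.png",im);np.save("w1.npy",c,allow_pickle=True)
print(o["tool_pos"],o["ee_rot"],o["time"],o["joint_positions"].round(2) if hasattr(o["joint_positions"],"round") else o["joint_positions"])
im=im.copy()
for k in(0,.15,-.15):
  P=place(box((-.012,.028),(-.01+k,.01+k),(.05,.15)),.5233,.1668,-.152,.05);q=proj(P,c);print(q[1::2].round().tolist())
E
```

```text
[0.53046204 0.16613386 0.32549393] [ 3.14133136e+00 -2.80306039e-04  2.98949468e+00] 2.1 [ 0.2   0.11  1.11  0.    1.92 -1.22]
[[310.0, 178.0], [330.0, 178.0], [311.0, 214.0], [329.0, 214.0]]
[[453.0, 178.0], [471.0, 178.0], [448.0, 214.0], [466.0, 214.0]]
[[169.0, 178.0], [187.0, 178.0], [174.0, 214.0], [192.0, 214.0]]
```

View pics/w1.png

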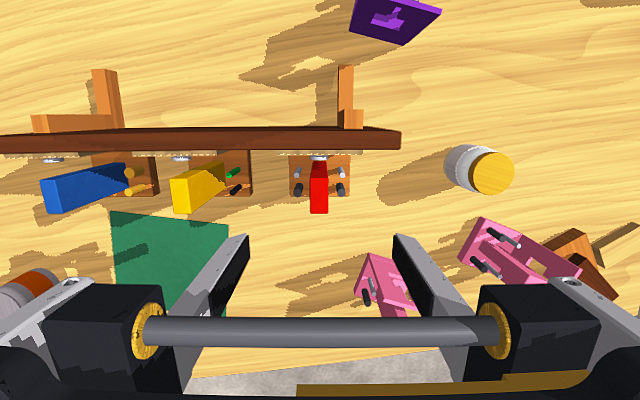

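The wrist view shows the red handle top at (310–328, 178–213), matching the prediction to a pixel. Before descending I check that the camera clears the board.

```bash
python3 - <<'E'
from h import *
c=robot.get_calibration("wrist");print(-np.array(c["R"]).T@c["t"])
E
```

```text
[0.4518934  0.17852867 0.50532766]
```

Request:
{"method": "move_arm", "body": {"motion": [0, 0, 0, 0, 0, 0.2, 1, 0, 0, 0, 0, 0, 0.2, 1, 0, 0, 0, 0, 0, 0.2, 1, 0, 0, 0, 0, 0, 0.2, 1, 0, 0, 0, 0, 0, 0.2, 1, 0, 0, 0, 0, 0, 0.2, 1, 0, 0, 0, 0, 0, 0.2, 1, 0, 0, 0, 0, 0, 0.1, 1, 0, 0, 0, 0, 0, 0.1, 1, 0, 0, 0, 0, 0, 0.05, 1, 0, 0, 0, 0, 0, 0, 1, 0, 0, 0, 0, 0, 0, 1]}}

```text
time: 3.15
tool_pos: [0.5313, 0.1659, 0.1614]
ee_rot: [3.141, 0.001, 2.99]
wrist_force: [0.1, 0.8, 0.9]
width: 0.094
finger_force: 0.0
```

Request:
{"method": "move_arm", "body": {"motion": [0, 0, 0, 0, 0, 0, 0.7, 0, 0, 0, 0, 0, 0, 0.5, 0, 0, 0, 0, 0, 0, 0.35, 0, 0, 0, 0, 0, 0, 0.28, 0, 0, 0, 0, 0, 0, 0.22, 0, 0, 0, 0, 0, 0, 0, 0, 0, 0, 0, 0, 0, 0, 0, 0, 0, 0, 0, 0, 0, 0, 0, 0, 0, 0, 0, 0, 0, 0, 0, 0, 0, 0, 0]}}

```text
time: 3.98
tool_pos: [0.5309, 0.1656, 0.1605]
ee_rot: [3.142, -0.0, 2.99]
wrist_force: [-0.2, -0.0, 0.3]
width: 0.0309
finger_force: 0.0
```

Request:
{"method": "move_arm", "body": {"motion": [0, 0, 0, 0, 0, 0, 0, 0, 0, 0, 0, 0, 0, 0, 0, 0, 0, 0, 0, 0, 0, 0, 0, 0, 0, 0, 0, 0, 0, 0, 0, 0, 0, 0, 0]}}

```text
time: 4.4
tool_pos: [0.531, 0.1653, 0.1605]
ee_rot: [-3.141, 0.0, 2.99]
wrist_force: [0.5, -1.5, 0.6]
width: 0.0197
finger_force: 29.9
```

Request:
{"method": "move_arm", "body": {"motion": [0, 0, 0, 0, 0, -0.05, 0, 0, 0, 0, 0, 0, -0.05, 0, 0, 0, 0, 0, 0, -0.05, 0, 0, 0, 0, 0, 0, -0.05, 0, 0, 0, 0, 0, 0, -0.05, 0, 0, 0, 0, 0, 0, -0.05, 0, 0, 0, 0, 0, 0, -0.05, 0, 0, 0, 0, 0, 0, -0.05, 0, 0, 0, 0, 0, 0, -0.05, 0, 0, 0, 0, 0, 0, -0.05, 0, 0, 0, 0, 0, 0, 0, 0, 0, 0, 0, 0, 0, 0, 0]}}

```text
time: 5.4
tool_pos: [0.5311, 0.1657, 0.211]
ee_rot: [3.141, 0.001, 2.99]
wrist_force: [0.6, -0.0, -3.5]
width: 0.0198
finger_force: 30.0
```

```bash
python3 - <<'E'
from h import *
o=robot.get_obs();print(o["tool_pos"],o["wrist_force"],o["wrist_torque"])
a=robot.snapshot("scene")[90:240,210:410,::-1];b=robot.snapshot("side")[120:330,240:400,::-1]
a=cv2.resize(a,None,fx=2.4,fy=2.4);b=cv2.resize(b,None,fx=2,fy=2);z=np.zeros((420,800,3),np.uint8);z[:360,:480]=a;z[:,480:]=b;cv2.imwrite("pics/lift.png",z)
E
```

```text
[0.53114949 0.16566279 0.21095995] [ 0.57221852 -0.04853858 -3.52475319] [ 0.00168484 -0.01687507  0.00183345]
```

View pics/lift.png

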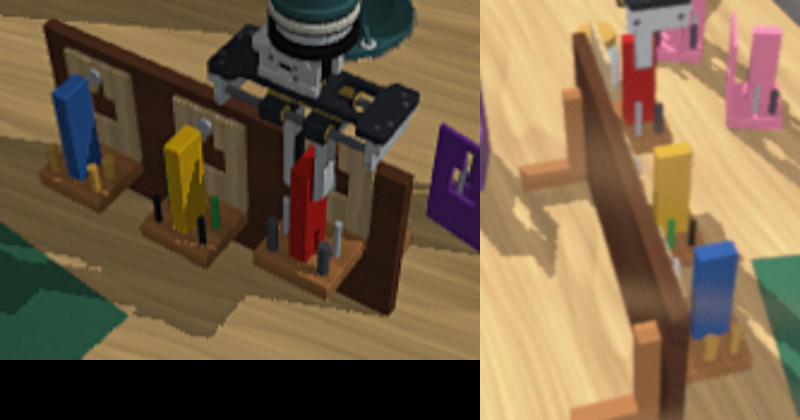

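The rack is lifted 50 mm, the force reads only its weight, and the blue and yellow racks are still hanging. Now I pull it off, away from the board.

Request:
{"method": "move_arm", "body": {"motion": [0, 0, 0, -0.04, 0, 0, 0, 0, 0, 0, -0.04, 0, 0, 0, 0, 0, 0, -0.04, 0, 0, 0, 0, 0, 0, -0.04, 0, 0, 0, 0, 0, 0, -0.04, 0, 0, 0, 0, 0, 0, -0.08, 0, 0, 0, 0, 0, 0, -0.12, 0, 0, 0, 0, 0, 0, -0.16, 0, 0, 0, 0, 0, 0, -0.2, 0, 0, 0, 0, 0, 0, -0.2, 0, 0, 0, 0, 0, 0, -0.16, 0, 0, 0, 0, 0, 0, -0.1, 0, 0, 0]}}

```text
time: 6.5
tool_pos: [0.6536, 0.1465, 0.2095]
ee_rot: [-3.141, 0.0, 2.989]
wrist_force: [0.9, 0.1, -4.2]
width: 0.0198
finger_force: 30.0
```

Request:
{"method": "move_arm", "body": {"motion": [0, 0, 0, -0.05, -0.1, 0, 0, 0, 0, 0, -0.05, -0.2, 0, 0, 0, 0, 0, -0.07, -0.28, 0, 0, 0, 0, 0, -0.07, -0.28, 0, 0, 0, 0, 0, -0.07, -0.28, 0, 0, 0, 0, 0, -0.07, -0.28, 0, 0, 0, 0, 0, -0.07, -0.28, 0, 0, 0, 0, 0, -0.07, -0.28, 0, 0, 0, 0, 0, -0.07, -0.28, 0, 0, 0, 0, 0, -0.07, -0.28, 0, 0, 0, 0, 0, -0.05, -0.2, 0, 0, 0, 0, 0, -0.04, -0.11, 0, 0]}}

```text
time: 7.5
tool_pos: [0.6821, -0.1499, 0.2101]
ee_rot: [-3.14, -0.001, 2.987]
wrist_force: [-0.6, -0.1, -3.1]
width: 0.0196
finger_force: 30.0
```

Request:
{"method": "move_arm", "body": {"motion": [0, 0, 0.055, 0, 0, 0, 0, 0, 0, 0.055, 0, 0, 0, 0, 0, 0, 0.055, 0, 0, 0, 0, 0, 0, 0, 0, 0, 0, 0, 0, 0, 0, 0, 0, 0, 0, 0, 0, 0, 0, 0, 0, 0]}}

```text
time: 8.0
tool_pos: [0.6827, -0.1455, 0.2105]
ee_rot: [3.141, -0.0, 2.862]
wrist_force: [0.3, 0.4, -3.4]
width: 0.0198
finger_force: 30.0
```

```bash
python3 - <<'E'
from h import *
o=robot.get_obs();print(o["tool_pos"],o["ee_rot"],o["wrist_force"])
c=robot.get_calibration("scene");im=robot.snapshot("scene")[:,:,::-1].copy()
t=o["tool_pos"];y=o["ee_rot"][2]-np.pi
im=cv2.resize(im,None,fx=4,fy=4)
for dz,col in((.1,(255,0,255)),(.094,(255,255,0))):
  P=place(box((-.042,.042),(-.045,.045),(0,.022))-[.008,0,0],t[0],t[1],y,dz);q=(proj(P,c)*4+1.5).astype(int)
  for i in range(8):
    for j in(1,2,4):
      if not i&j: cv2.line(im,q[i].tolist(),q[i|j].tolist(),col,1)
cv2.imwrite("pics/over.png",im[400:1100:1,440:1240][:600])
E
```

```text
[ 0.68268297 -0.14553945  0.21047813] [ 3.14140592e+00 -1.48035149e-04  2.86200213e+00] [ 0.34455328  0.41469097 -3.42839096]
```

View pics/over.png

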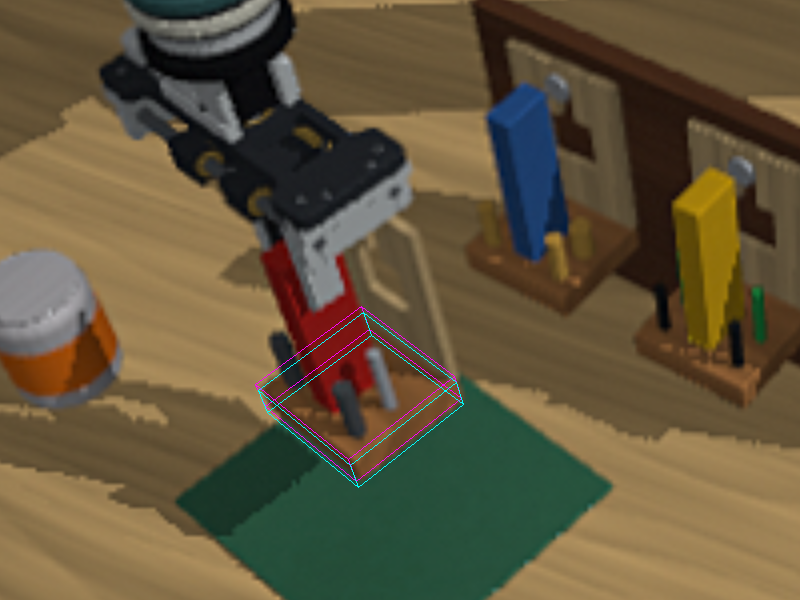

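The rack hangs in the grip as modelled (base outline matches) and is centred over the mat. Now I lower it.

Request:
{"method": "move_arm", "body": {"motion": [0, 0, 0, 0, 0, 0.1, 0, 0, 0, 0, 0, 0, 0.15, 0, 0, 0, 0, 0, 0, 0.15, 0, 0, 0, 0, 0, 0, 0.15, 0, 0, 0, 0, 0, 0, 0.1, 0, 0, 0, 0, 0, 0, 0.1, 0, 0, 0, 0, 0, 0, 0.05, 0, 0, 0, 0, 0, 0, 0.04, 0, 0, 0, 0, 0, 0, 0.02, 0, 0, 0, 0, 0, 0, 0.02, 0, 0, 0, 0, 0, 0, 0, 0, 0, 0, 0, 0, 0, 0, 0]}}

```text
time: 9.05
tool_pos: [0.683, -0.1459, 0.1232]
ee_rot: [3.142, 0.001, 2.861]
wrist_force: [0.0, -0.2, -3.5]
width: 0.0197
finger_force: 30.0
```

Request:
{"method": "move_arm", "body": {"motion": [0, 0, 0, 0, 0, 0.02, 0, 0, 0, 0, 0, 0, 0.02, 0, 0, 0, 0, 0, 0, 0.01, 0, 0, 0, 0, 0, 0, 0, 0]}}

```text
time: 9.38
tool_pos: [0.6825, -0.1458, 0.117]
ee_rot: [3.142, -0.001, 2.861]
wrist_force: [0.8, 0.3, -4.1]
width: 0.0201
finger_force: 30.0
```

Request:
{"method": "move_arm", "body": {"motion": [0, 0, 0, 0, 0, 0.01, 0, 0, 0, 0, 0, 0, 0.01, 0, 0, 0, 0, 0, 0, 0, 0, 0, 0, 0, 0, 0, 0, 0]}}

```text
time: 9.72
tool_pos: [0.6827, -0.1458, 0.1153]
ee_rot: [3.141, -0.0, 2.861]
wrist_force: [0.1, -0.0, -3.2]
width: 0.0198
finger_force: 30.0
```

Request:
{"method": "move_arm", "body": {"motion": [0, 0, 0, 0, 0, 0.005, 0, 0, 0, 0, 0, 0, 0.005, 0, 0, 0, 0, 0, 0, 0, 0]}}

```text
time: 9.97
tool_pos: [0.6828, -0.1459, 0.1149]
ee_rot: [3.142, 0.001, 2.861]
wrist_force: [-0.6, -0.2, -2.5]
width: 0.0201
finger_force: 30.0
```

Request:
{"method": "move_arm", "body": {"motion": [0, 0, 0, 0, 0, 0.005, 0, 0, 0, 0, 0, 0, 0.005, 0, 0, 0, 0, 0, 0, 0, 0]}}

```text
time: 10.22
tool_pos: [0.683, -0.1459, 0.1149]
ee_rot: [3.142, 0.001, 2.861]
wrist_force: [-0.7, 0.6, 2.4]
width: 0.0202
finger_force: 30.0
```

Contact made: the weight has come off the wrist. Release and retreat upward.

Request:
{"method": "move_arm", "body": {"motion": [0, 0, 0, 0, 0, 0, 0.25, 0, 0, 0, 0, 0, 0, 0.3, 0, 0, 0, 0, 0, 0, 0.4, 0, 0, 0, 0, 0, 0, 0.5, 0, 0, 0, 0, 0, 0, 0.6, 0, 0, 0, 0, 0, 0, 0.7, 0, 0, 0, 0, 0, 0, 0.7, 0, 0, 0, 0, 0, 0, 0.7, 0, 0, 0, 0, 0, 0, 0.7]}}

```text
time: 10.97
tool_pos: [0.6827, -0.1458, 0.1135]
ee_rot: [3.141, 0.0, 2.861]
wrist_force: [0.3, 0.1, -0.5]
width: 0.0656
finger_force: 0.0
```

Request:
{"method": "move_arm", "body": {"motion": [0, 0, 0, 0, 0, -0.05, 0.7, 0, 0, 0, 0, 0, -0.1, 0.7, 0, 0, 0, 0, 0, -0.15, 0.7, 0, 0, 0, 0, 0, -0.2, 0.7, 0, 0, 0, 0, 0, -0.25, 0.7, 0, 0, 0, 0, 0, -0.25, 0.7, 0, 0, 0, 0, 0, -0.25, 0.7, 0, 0, 0, 0, 0, -0.2, 0.7, 0, 0, 0, 0, 0, -0.1, 0.7, 0, 0, 0, 0, 0, 0, 0.7]}}

```text
time: 11.8
tool_pos: [0.6838, -0.1462, 0.2733]
ee_rot: [-3.142, 0.008, 2.861]
wrist_force: [-0.3, -0.3, 0.8]
width: 0.0658
finger_force: 0.0
```

```bash
python3 - <<'E'
from h import *
a=robot.snapshot("scene")[80:300,130:400,::-1];b=robot.snapshot("side")[120:340,260:500,::-1]
z=np.zeros((440,800,3),np.uint8);z[:,:540]=cv2.resize(a,None,fx=2,fy=2);z[:238,540:]=cv2.resize(b,(260,238));cv2.imwrite("pics/end.png",z)
E
```

```text
(no output)
```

View pics/end.png

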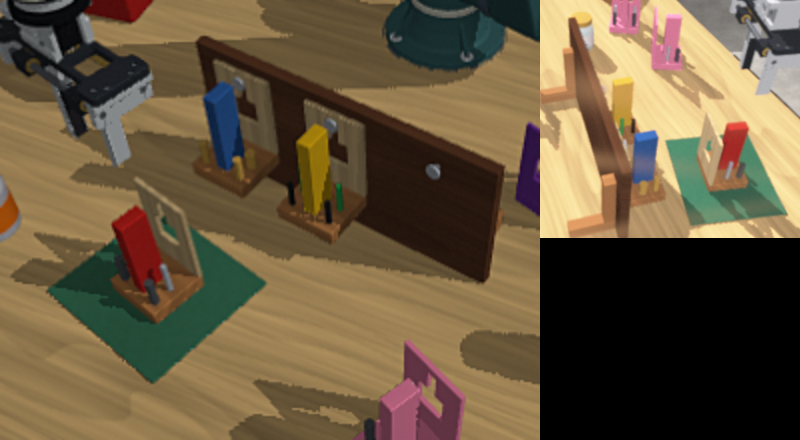

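The red rack stands upright in the middle of the mat (around (155,270) in the crop), and the blue and yellow racks still hang on the board. The gripper is clear.

```bash
python3 -c "
from bench import robot
print(robot.close_job())"
```

```text
the job is handed in; nothing more can be done
None
```

The red rack is off its screw and standing upright in the middle of the green mat; the blue and yellow racks still hang where they were, and the job was handed in at about 12 s of the 38 s allowed.

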